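Bolt the sealed steel chest shut

ROBOT

A 7-joint arm with a two-finger parallel gripper is mounted at the origin on the work surface. World frame = base frame: x ahead of the robot, y to its left, z up, the work surface at z = 0. Lengths are in m, angles in rad, forces in N, time in s.
With the tool pointing down it reaches from about 0.425 to 0.875 m from the base axis. Payload 4.7 kg.
Tool frame: the origin (TCP) lies midway between the tips of the shut fingers; the grasp point (between the pads) lies 19 mm behind it; z points along the fingers, y is the direction in which the jaws open and shut (so a half turn about z gives the same grasp; the last joint's range is limited). The gripper opens to 87 mm and grips with 3 to 60 N. Pads are 19 mm wide; open, the fingers measure 117 mm over their backs; the gripper's body (75 mm by 190 mm) begins 51 mm behind the grasp point.
Start: joints at [1.133, 0.321, -0.07, 1.45, 0.023, 1.371, -0.057], TCP at [0.284, -0.585, 0.223] pointing down, gripper open.
Joint ranges: [-2.86, 2.86], [-0.3, 2.09], [-1.38, 1.24], [0.06, 2.45], [-1.56, 4.7], [0.09, 2.05], [-2.69, 2.69]. Speed limits (rad/s): [2.57, 2.57, 3.14, 3.14, 3.14, 3.14, 3.14].

INTERFACE

Orientations are given as a rotation vector (axis times angle).
In Python, from bench import get_state, eyes, job gives the robot as it stands. The module is installed in compiled form; this text tells all that it offers.
- The arm moves only by the shell command python3 -m jog 'ROWS' [FORCE]. ROWS is JSON, a list that holds one entry, the list of rows, each a list of 5 numbers: the opening, from 0 (shut) to 1 (fully open), then the shift along the tool's x, y, z in units of 40 mm (1.0 is 40 mm), then the turn about the tool's z in units of 5 degrees (1.0 is 5 degrees). In form: [[[jaw, dx, dy, dz, turn], ...]]. A call has 1 to 10 rows; each row shifts and turns the commanded pose from where the row before left it, along the tool's axes as they then stand; what a row does not reach is not made up. A row lasts 1/8 s, in which the tool goes at most 62.5 mm and 10.7 degrees, less where a joint would pass 70% of its speed; a pose out of reach is approached as far as the arm can. A call is refused whole if a number of a shift passes 1 or a number of a turn 1, either way. A call with a gripper value outside its range is refused whole. The fingers move at their own pace and stop on an object; FORCE is the grip in N (left out, the last holds). Time passes only in rows, so rows that do not move let the fingers close. It gives the time, the measured TCP pose, the force and the opening at its end, in the units of the state.
- get_state(): the state, without advancing time (a new reading comes with each control period).
- eyes.get_image(name): name is "scene" or "top" or "wrist"; returns (picture, depth): 400x640x3 uint8, red, green, blue; 400x640 float32, m along the optical axis (not along the pixel's ray), 0 where there is no reading.
- eyes.camera_params(name): a dict with "camera_matrix" (3x3 intrinsics, pixels), "pose" (4x4, takes a point from camera to world coordinates); the wrist camera has in their place "mount" (4x4, takes a point from camera to tool coordinates, whose origin is the TCP and whose axes are the flange's). Camera axes: x right, y down, z forward; pixel columns grow to the right and rows downward; lengths in m; the calibration is good to about 2 mm. A picture is of the moment at which its call begins: read the wrist's pose just before it. camera_params takes no time and is no camera call.
- job.close_job(): hands the job in, once; it reports no verdict.
The state is a dict: "time": time; "joint_positions": joint angles; "qd": joint speeds; "joint_torque": joint torques, N m; "position": TCP position; "tool_rot": TCP orientation; "ft_force": force on the tool from outside, world axes, zero at the start; "torque": the same for the moment, N m; "grip_width": opening from 0.0 (shut) to 1.0 (fully open).
Only numpy, scipy, OpenCV 4.12 (cv2) and the standard library are available. Lean on these libraries where they do the work, as an engineer would, in place of code of your own. Each camera call takes 0.05 s, during which the arm holds its last target. There are 200 camera calls.

TASK

Bolt the blue workshop chest shut: its lid rides up on a springy seal, so press the lid down level and keep it pressed while you push the barrel bolt across by its knob until it is fully home in the keeper, then turn the knob right down into the notch so that the bolt cannot work back. The lid is thin sheet steel, so do not lean on it much harder than the seal needs, and leave the spray can, the hammer and the socket where they are.

Things in the scene. Friction and masses are not known exactly. Their poses are not given: they have to be found in the camera images.
- chest: Blue sheet-steel chest bolted to the bench, 380 (x) by 420 (y) by 180 high. Origin: centre of its underside, on the bench; z up; its front, with the keeper, looks along its own -x, roughly to the robot. On top a fixed flange (180 above the bench, 43 wide in front, 30 elsewhere) frames a flush lid, 300 by 354, hinged along the rear at x = +157.
- lid (a joint): Lid hinge angle, rad; 0 = shut, level with the flange; grows as it rises (limit 1.7). The foam seal under its front edge holds that edge 8 to 11 mm up (0.03 to 0.038). On the barrel just behind the knob some 18 to 23 N straight down shuts it fully (about 3 N per mm), then a hard stop. With the bolt in the keeper it rests at 0.006. Noisy reading.
- bolt (a joint): Travel of the bolt, m: 0 = drawn, 0.050 = home (stop); it moves along the chest's -x. Starts at 0 to 0.018; the tip is at the keeper's mouth at 0.026. About 3 N to slide, more while the lid bears up on the keeper. It enters only with the lid's front within about 4 mm of level; else the tip butts on the keeper's top bar. It stays where it is left.
- handle (a joint): Turn of stem and knob about the bolt's axis, rad: 0 = straight up (the start), 1.5 = down to the chest's -y side, flat in the barrel's notch (stop). The barrel's slot keeps the stem up until the bolt is past 0.046; then it turns easily (under 1 N at the knob) and drops of itself once well over. Down, it holds the bolt beyond 0.046.
- knob (a point): Centre of the knob: a bare steel ball, 22 in diameter, on an 8 thick stem, 40 from the bolt's axis; upright with the lid shut it is 234 above the bench. Its underside clears the barrel's top by 18. The stem starts at chest x = -42 to -60 and is at -92 when the bolt is home. Turned down, the ball lies beside the barrel, 40 from the axis, 3 clear of the lid.
- barrel (a point): Middle of the barrel's top: chest x = -53, y = 0, 205 above the bench with the lid shut (about 7 higher at the start). The barrel is a steel channel fixed on the lid, 160 long (x), 24 wide (y), its top 25 above the lid, with a slot along the top for the stem and a notch on its -y side; base plate 50 wide, 3 thick. One may press on it. Axes as the lid's.
- bolt_tip (a point): Centre of the front end of the bolt, a round steel rod 14 in diameter with a 6 long cone down to 10 at the tip. Its axis is 14 above the lid's top. Axes as the lid's: x along the chest's x when shut.
- keeper_mouth (a point): Centre of the keeper's mouth: chest x = -160, y = 0, 194 above the bench, in line with the bolt when the lid is shut. The keeper is a steel strap on the front flange, 22 deep (x), 29 wide, 28 high; its opening is 19 wide and reaches 23 above the flange. Axes as the chest's. With the bolt home the tip is 24 past the mouth.
- spray_can: White aerosol can with a cap, 65 in diameter, 196 high, standing on the bench on the chest's +y side. Origin: centre of its underside.
- hammer: Hammer lying on the bench on the chest's -y side, about 280 long. Origin: middle of its length, underside; x along the handle to the head.
- socket: Deep impact socket of dark steel, 38 in diameter, 80 high, standing on the bench on the chest's +y side, before the can. Origin: centre of its underside.

How it is judged:
On the way:
1. with the lid pressed down, the bolt is fully home in the keeper (value of joint bolt above 0.045 m and value of joint lid below 0.012 rad), for 0.1 s.
At the end, for the whole second after the job is handed in: The bolt is pushed home to 45 mm or more of its 50, its tip at least 18 mm inside the keeper; the knob is turned down by more than 1.2 rad; the lid is down within 0.012 rad; can, hammer and socket within 30 mm of where they stood (all of step 1 and value of joint handle above 1.2 rad and x of bolt_tip in the frame of keeper_mouth below -0.018 m and z of bolt_tip in the frame of keeper_mouth below 0.005 m and distance of each of spray_can, hammer, socket from where it was at the start of the episode below 0.03 m); the robot touches nothing.
It fails at once if the robot leans on the chest with more than 60 N (contact force between any of the fingers, the arm and chest above 60 N).
It fails at once if the spray can is tipped (angle between spray_can's own z axis and vertical above 0.5 rad).
It fails at once if the can, hammer or socket is shifted more than 50 mm (distance of any of spray_can, hammer, socket from where it was at the start of the episode above 0.05 m).
It also fails if it takes over 48 s, if anything falls off the work surface, if the arm or the gripper's body presses on something with over 40 N, if the wrist force passes 120 N, or if a joint passes its speed limit or range.

## Working session

There is one attempt and no reset: what is moved stays moved. The work goes in short steps, Python scripts to look and compute and a shell command to move; the robot and the scene stay as the last step left them, time stands still between calls to the robot, and variables do not carry over. Pictures are saved under pics/ and viewed, about 8 in all and at most 12, crops included, and the job is handed in when it is done.

```bash
mkdir -p pics; cat > h.py <<'E'
import numpy as np, cv2
from bench import get_state, eyes, job
from scipy.spatial.transform import Rotation as R
def grab(n):
    s=get_state(); im,d=eyes.get_image(n); p=eyes.camera_params(n)
    if n=="wrist":
        T=np.eye(4);T[:3,:3]=R.from_rotvec(s["tool_rot"]).as_matrix();T[:3,3]=s["position"];P=T@np.array(p["mount"])
    else: P=np.array(p["pose"])
    return im,d,np.array(p["camera_matrix"]),P
def pts(d,K,P):
    v,u=np.indices(d.shape);X=np.stack([(u-K[0,2])/K[0,0]*d,(v-K[1,2])/K[1,1]*d,d],-1)
    return X@P[:3,:3].T+P[:3,3]
def plane(u,v,z,K,P):
    r=P[:3,:3]@np.linalg.solve(K,[u,v,1.]);return P[:3,3]+r*(z-P[2,3])/r[2]
def save(im,n): cv2.imwrite("pics/"+n,cv2.cvtColor(np.ascontiguousarray(im),cv2.COLOR_RGB2BGR))
E
python3 - <<'E'
from h import *
s=get_state();print({k:np.round(v,3) for k,v in s.items()})
print(R.from_rotvec(s["tool_rot"]).as_matrix().round(3))
a=[]
for n in("top","scene"):
    im,d,K,P=grab(n);np.savez(n,im=im,d=d,K=K,P=P);a.append(im);print(n,K.round(1).tolist(),P.round(3).tolist())
    save(im,n+"0.png")
E
```

```text
{'time': np.float64(0.0), 'joint_positions': array([ 1.133,  0.322, -0.07 ,  1.452,  0.023,  1.371, -0.057]), 'qd': array([-0.001, -0.   ,  0.002,  0.   ,  0.001, -0.001,  0.001]), 'joint_torque': array([-0.0000e+00, -4.9129e+01, -4.0400e-01, -3.1253e+01, -6.4000e-02,
        4.4000e-02,  0.0000e+00]), 'position': array([ 0.283, -0.584,  0.221]), 'tool_rot': array([-3.06e+00, -7.03e-01,  1.00e-03]), 'ft_force': array([-0.892,  0.355, -0.317]), 'torque': array([-0.048,  0.01 , -0.004]), 'grip_width': np.float64(0.996)}
[[ 0.9    0.437 -0.001]
 [ 0.437 -0.9    0.002]
 [-0.    -0.002 -1.   ]]
top [[457.3, 0.0, 321.2], [0.0, 457.3, 196.6], [0.0, 0.0, 1.0]] [[0.025, -0.99, 0.136, 0.433], [-0.999, -0.029, -0.023, 0.034], [0.027, -0.135, -0.99, 1.511], [0.0, 0.0, 0.0, 1.0]]
scene [[411.8, 0.0, 324.4], [0.0, 411.8, 204.4], [0.0, 0.0, 1.0]] [[-0.919, 0.371, -0.13, 0.739], [0.394, 0.87, -0.298, 0.331], [0.003, -0.325, -0.946, 1.141], [0.0, 0.0, 0.0, 1.0]]
```

View pics/top0.png

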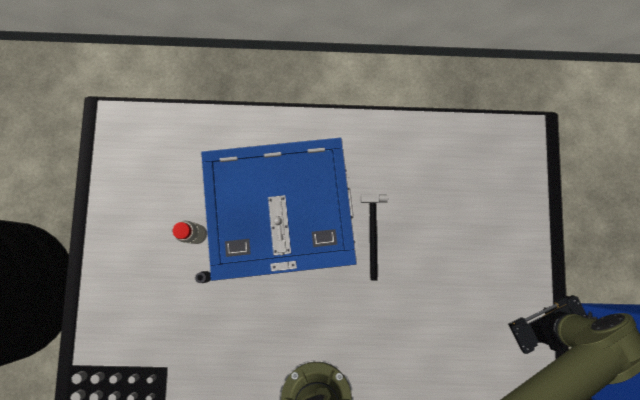

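View pics/scene0.png

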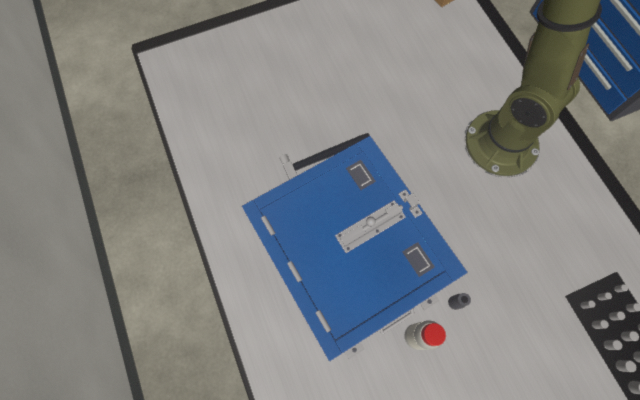

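The top view shows the chest at about pixels (203–355, 140–278), the barrel and knob near (278, 221), the keeper at (284, 266), the can at (183, 231), the socket at (203, 277) and the hammer at x≈374. The scene view shows the same layout, with the knob near (370, 222). Next I'll measure the chest frame and the knob.

```bash
python3 - <<'E'
from h import *
for n in("top","scene"):
    z=np.load(n+".npz");im,d,K,P=[z[k] for k in("im","d","K","P")]
    X=pts(d,K,P);h=cv2.cvtColor(im,cv2.COLOR_RGB2HSV)
    m=(h[...,0]>100)&(h[...,0]<125)&(h[...,1]>120)&(X[...,2]>.165)&(X[...,2]<.21)&(X[...,0]<.95)&(X[...,1]>-.4)
    q=X[m];r=cv2.minAreaRect((q[:,:2]*1000).astype(np.float32));print(n,m.sum(),"rect",r,"z",np.median(q[:,2]))
    c=np.array(r[0])/1000
    near=(np.hypot(X[...,0]-c[0],X[...,1]-c[1])<.19)&(X[...,2]>.228)&(X[...,2]<.27)
    print("knob",near.sum(),X[near].mean(0) if near.any() else 0, X[near].max(0))
    w=(h[...,1]<70)&(h[...,2]>110)&(np.hypot(X[...,0]-c[0],X[...,1]-c[1])<.17)&(X[...,2]>.17)
    k,l,st,ce=cv2.connectedComponentsWithStats(w.astype(np.uint8))
    for i in range(1,k):
        if st[i,4]>60:
            a=X[l==i];print("white",st[i],a.mean(0).round(4),cv2.minAreaRect((a[:,:2]*1000).astype(np.float32)))
E
```

```text
top 15684 rect ((581.3570556640625, 129.53797912597656), (377.59417724609375, 418.3070373535156), 7.682682514190674) z 0.1818265548019019
knob 47 [0.53460386 0.12159767 0.24772941] [0.54574027 0.13301103 0.2576253 ]
white [268 195  23  60 995] [0.5269 0.1216 0.2005] ((528.7423706054688, 122.61456298828125), (170.4346923828125, 51.200897216796875), 7.765225887298584)
white [270 261  26   5  80] [0.4185 0.1074 0.1928] ((417.7975158691406, 108.496337890625), (9.551618576049805, 72.71553039550781), 7.7325263023376465)
scene 22812 rect ((580.6678466796875, 130.6187744140625), (376.4422607421875, 419.0938720703125), 7.735470771789551) z 0.18169189083375153
knob 74 [0.5356069  0.12733179 0.24675933] [0.54446625 0.13647157 0.25355764]
white [399 192  19  26 134] [0.4184 0.1103 0.193 ] ((417.9514465332031, 109.69851684570312), (11.384105682373047, 73.63641357421875), 6.622828483581543)
white [ 335  201   70   52 1453] [0.5312 0.1276 0.2015] ((522.1113891601562, 123.68638610839844), (182.79843139648438, 52.194515228271484), 8.010211944580078)
white [288 261  14  21 113] [0.7366 0.1538 0.1856] ((736.7197265625, 152.1536102294922), (11.707361221313477, 52.56718826293945), 7.7281575202941895)
```

```bash
python3 -m jog '[[[0,0,0,-0.65,0.91],[0,0,0,-0.65,0.91],[0,0,0,-0.65,0.91],[0,0,0,-0.65,0.91],[0,0.55,-0.98,0,0],[0,0.55,-0.98,0,0],[0,0.55,-0.98,0,0],[0,0.55,-0.98,0,0],[0,0.55,-0.98,0,0],[0,0.55,-0.98,0,0]]]' 10
python3 -m jog '[[[0,0.55,-0.98,0,0],[0,0.55,-0.98,0,0],[0,0.55,-0.98,0,0],[0,0.55,-0.98,0,0],[0,0.55,-0.98,0,0],[0,0.55,-0.98,0,0],[0,0.55,-0.98,0,0],[0,0.55,-0.98,0,0],[0,0.55,-0.98,0,0],[0,0,0,0,0]]]'
cat > look.py <<'E'
from h import *
import sys
s=get_state();print({k:np.round(s[k],4).tolist() for k in("time","position","ft_force","grip_width","joint_positions")})
x=R.from_rotvec(s["tool_rot"]).as_matrix();print("yaw",np.degrees(np.arctan2(x[1,0],x[0,0])),"z",x[:,2].round(3))
c=np.array([.581,.130]);a=np.radians(7.7);ex=np.array([np.cos(a),np.sin(a)]);ey=np.array([-ex[1],ex[0]])
p=s["position"];print("TCP chest",((p[:2]-c)@ex*1000).round(1),((p[:2]-c)@ey*1000).round(1),(p[2]*1000).round(1))
if len(sys.argv)>2:
    im,d,K,P=grab(sys.argv[1]);save(im,sys.argv[2]);np.savez(sys.argv[2][:-4],im=im,d=d,K=K,P=P)
    X=pts(d,K,P);C=np.stack([(X[...,:2]-c)@ex,(X[...,:2]-c)@ey,X[...,2]],-1)*1000
    m=(abs(C[...,1])<30)&(C[...,0]>-125)&(C[...,0]<-15)&(C[...,2]>225)&(C[...,2]<260)
    q=C[m];print("knob pts",len(q),q.mean(0).round(1) if len(q) else 0,np.percentile(q,[2,98],axis=0).round(1).tolist() if len(q) else 0)
E
python3 look.py wrist w1.png
```

```text
time: 1.35
position: [0.3834, -0.3324, 0.3262]
tool_rot: [-3.134, -0.211, 0.001]
ft_force: [-0.4, -0.6, 0.5]
grip_width: 0.019
time: 2.6
position: [0.5321, 0.0467, 0.3261]
tool_rot: [-3.131, -0.222, 0.001]
ft_force: [0.5, -0.3, 0.3]
grip_width: 0.004
{'time': 2.6, 'position': [0.5321, 0.0467, 0.3261], 'ft_force': [0.5054, -0.2808, 0.2673], 'grip_width': 0.0039, 'joint_positions': [0.4685, 0.0776, -0.6385, 1.5487, 0.0439, 1.5309, -1.5993]}
yaw 8.126168342177115 z [-0.001  0.002 -1.   ]
TCP chest -59.6 -76.0 326.1
knob pts 747 [-44.5  -1.5 247.7] [[-54.7, -9.9, 240.2], [-35.9, 8.7, 252.0]]
```

View pics/w1.png

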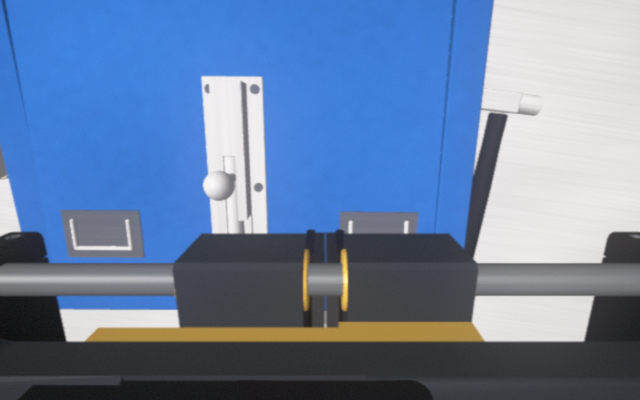

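The wrist view shows the knob ball at about (219, 185), on the barrel's axis. That puts it at chest x ≈ -45 with its centre about 241 above the bench. I'll go behind it and come down above the barrel.

```bash
python3 -m jog '[[[0,0.56,-0.95,0,0],[0,0.56,-0.95,0,0],[0,0,0,0,0],[0,0,0,0.7,0],[0,0,0,0.7,0],[0,0,0,0.7,0],[0,0,0,0.3,0],[0,0,0,0,0]]]'
python3 look.py
```

```text
time: 3.65
position: [0.5661, 0.1218, 0.2301]
tool_rot: [3.134, 0.208, -0.002]
ft_force: [0.0, 0.3, 0.3]
grip_width: 0.01
{'time': 3.65, 'position': [0.5661, 0.1218, 0.2301], 'ft_force': [0.0402, 0.338, 0.3385], 'grip_width': 0.0096, 'joint_positions': [0.3422, 0.2297, -0.697, 1.6012, 0.1503, 1.3668, -1.811]}
yaw 7.585604242812722 z [-0.001 -0.001 -1.   ]
TCP chest -15.9 -6.1 230.1
```

```bash
python3 -m jog '[[[0,0,-0.14,0.2,0],[0,0,0,0.2,0],[0,0,0,0,0]]]'; python3 -m jog '[[[0,0,0,0.1,0],[0,0,0,0,0]]]'; python3 -m jog '[[[0,0,0,0.05,0],[0,0,0,0,0]]]'; python3 -m jog '[[[0,0,0,0.05,0],[0,0,0,0,0]]]';python3 look.py
```

```text
time: 4.03
position: [0.5653, 0.1289, 0.214]
tool_rot: [3.134, 0.211, -0.002]
ft_force: [-0.3, -0.2, 0.4]
grip_width: 0.006
time: 4.28
position: [0.566, 0.129, 0.2109]
tool_rot: [-3.134, -0.211, -0.001]
ft_force: [0.0, -0.1, 1.8]
grip_width: 0.006
time: 4.53
position: [0.5658, 0.129, 0.2096]
tool_rot: [3.134, 0.21, 0.001]
ft_force: [-1.5, -0.5, 6.7]
grip_width: 0.005
time: 4.78
position: [0.5656, 0.129, 0.2084]
tool_rot: [3.134, 0.211, 0.001]
ft_force: [-3.9, -1.5, 10.2]
grip_width: 0.006
{'time': 4.775, 'position': [0.5656, 0.129, 0.2084], 'ft_force': [-3.8521, -1.4578, 10.1895], 'grip_width': 0.0062, 'joint_positions': [0.3307, 0.2442, -0.6995, 1.6309, 0.1622, 1.3249, -1.8304]}
yaw 7.686690916596694 z [ 0.001 -0.001 -1.   ]
TCP chest -15.4 1.0 208.4
```

```bash
python3 -m jog '[[[0,-0.2,0,0.05,0],[0,-0.2,0,0,0],[0,0,0,0,0]]]'; python3 -m jog '[[[0,-0.2,0,0.05,0],[0,-0.2,0,0,0],[0,0,0,0,0]]]'; python3 look.py
```

```text
time: 5.15
position: [0.5538, 0.1276, 0.2083]
tool_rot: [-3.134, -0.21, -0.018]
ft_force: [4.0, 0.7, 9.3]
grip_width: 0.01
time: 5.52
position: [0.5394, 0.1256, 0.2071]
tool_rot: [-3.133, -0.21, -0.023]
ft_force: [6.7, 0.8, 10.6]
grip_width: 0.008
{'time': 5.525, 'position': [0.5394, 0.1256, 0.2071], 'ft_force': [6.6918, 0.8174, 10.5584], 'grip_width': 0.0084, 'joint_positions': [0.363, 0.1689, -0.7071, 1.7072, 0.1168, 1.2927, -1.8048]}
yaw 7.652171621252167 z [ 0.015  0.002 -1.   ]
TCP chest -41.8 1.2 207.1
```

```bash
python3 -m jog '[[[0,0,0,0.1,0],[0,0,0,0,0]]]'; python3 -m jog '[[[0,0,0,0.07,0],[0,0,0,0,0]]]'; python3 -m jog '[[[0,0,0,0.06,0],[0,0,0,0,0]]]'; python3 look.py wrist w2.png
```

```text
time: 5.78
position: [0.5392, 0.1255, 0.2045]
tool_rot: [-3.134, -0.21, -0.022]
ft_force: [3.0, -0.3, 20.8]
grip_width: 0.004
time: 6.02
position: [0.5393, 0.1255, 0.2044]
tool_rot: [3.134, 0.21, 0.023]
ft_force: [-2.7, -2.7, 33.9]
grip_width: 0.01
time: 6.28
position: [0.5393, 0.1256, 0.2042]
tool_rot: [3.133, 0.209, 0.024]
ft_force: [-7.0, -3.2, 45.2]
grip_width: 0.007
{'time': 6.275, 'position': [0.5393, 0.1256, 0.2042], 'ft_force': [-7.0386, -3.2123, 45.1786], 'grip_width': 0.007, 'joint_positions': [0.3612, 0.1706, -0.7076, 1.7116, 0.1214, 1.2873, -1.8089]}
yaw 7.652001703741647 z [ 0.016 -0.001 -1.   ]
TCP chest -41.9 1.2 204.2
knob pts 1309 [-40.8   0.7 245.5] [[-54.0, -5.2, 225.9], [-30.5, 6.6, 258.8]]
```

View pics/w2.png

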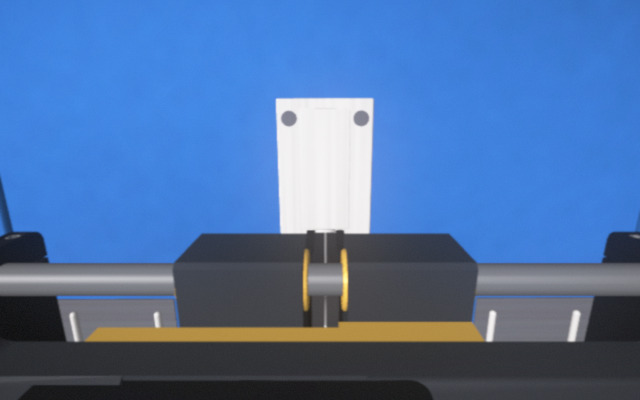

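The wrist view shows the fingers on the barrel behind the knob, which they hide. The lid is on its hard stop, so I'll ease off the force and slide on in small steps, watching the load.

```bash
python3 -m jog '[[[0,0,0,-0.1,0],[0,0,0,0,0]]]'; python3 -m jog '[[[0,-0.15,0,0,0],[0,0,0,0,0]]]'; python3 -m jog '[[[0,-0.15,0,0,0],[0,0,0,0,0]]]'; python3 look.py
```

```text
time: 6.58
position: [0.5392, 0.1256, 0.2045]
tool_rot: [3.134, 0.21, 0.023]
ft_force: [-0.5, -0.7, 26.9]
grip_width: 0.007
time: 6.82
position: [0.5375, 0.1253, 0.2047]
tool_rot: [-3.132, -0.209, -0.038]
ft_force: [12.8, 1.1, 16.3]
grip_width: 0.004
time: 7.08
position: [0.5318, 0.1245, 0.2046]
tool_rot: [-3.132, -0.209, -0.039]
ft_force: [13.1, 1.8, 16.5]
grip_width: 0.006
{'time': 7.075, 'position': [0.5318, 0.1245, 0.2046], 'ft_force': [13.1262, 1.7893, 16.4798], 'grip_width': 0.0061, 'joint_positions': [0.3734, 0.1423, -0.7084, 1.7367, 0.1012, 1.2734, -1.7951]}
yaw 7.626406075033368 z [ 0.025  0.004 -1.   ]
TCP chest -49.5 1.2 204.6
```

```bash
python3 -m jog '[[[0,-0.12,0,0.05,0],[0,0,0,0,0]]]'; python3 -m jog '[[[0,-0.15,0,0,0],[0,0,0,0,0]]]';  python3 -m jog '[[[0,-0.15,0,0,0],[0,0,0,0,0]]]'; python3 look.py
```

```text
time: 7.32
position: [0.5301, 0.1243, 0.2046]
tool_rot: [-3.131, -0.208, -0.05]
ft_force: [17.9, 2.7, 20.2]
grip_width: 0.002
time: 7.58
position: [0.5236, 0.1234, 0.2046]
tool_rot: [-3.132, -0.208, -0.048]
ft_force: [15.2, 2.5, 21.6]
grip_width: 0.004
time: 7.82
position: [0.5177, 0.1227, 0.2046]
tool_rot: [-3.132, -0.209, -0.049]
ft_force: [16.0, 1.6, 21.5]
grip_width: 0.005
{'time': 7.825, 'position': [0.5177, 0.1227, 0.2046], 'ft_force': [15.9839, 1.5675, 21.471], 'grip_width': 0.0048, 'joint_positions': [0.3877, 0.1005, -0.7095, 1.7738, 0.0744, 1.2616, -1.7777]}
yaw 7.620183059851761 z [ 0.031  0.004 -1.   ]
TCP chest -63.7 1.2 204.6
```

```bash
python3 -m jog '[[[0,-0.15,0,0,0],[0,0,0,0,0]]]'; python3 -m jog '[[[0,-0.1,0,0,0],[0,0,0,0,0]]]';  python3 -m jog '[[[0,-0.07,0,0,0],[0,0,0,0,0]]]'; python3 look.py
```

```text
time: 8.07
position: [0.5117, 0.1218, 0.2045]
tool_rot: [-3.132, -0.209, -0.048]
ft_force: [16.7, 2.0, 21.6]
grip_width: 0.008
time: 8.32
position: [0.5097, 0.1215, 0.2047]
tool_rot: [-3.131, -0.208, -0.055]
ft_force: [23.1, 3.0, 18.3]
grip_width: 0.005
time: 8.57
position: [0.5093, 0.1214, 0.2048]
tool_rot: [-3.13, -0.208, -0.063]
ft_force: [29.8, 4.2, 13.4]
grip_width: 0.003
{'time': 8.575, 'position': [0.5093, 0.1214, 0.2048], 'ft_force': [29.7693, 4.1954, 13.3697], 'grip_width': 0.0028, 'joint_positions': [0.3978, 0.069, -0.7083, 1.8, 0.053, 1.2493, -1.7623]}
yaw 7.595307954323766 z [ 0.04   0.007 -0.999]
TCP chest -72.2 1.1 204.8
```

The push stops hard at TCP chest x ≈ -72, where I expected home. I'll withdraw and look.

```bash
python3 -m jog '[[[0,0.2,0,0,0],[0,0.3,0,-0.2,0],[0,0,0,-0.8,0],[0,0,0,-0.8,0],[0,-0.7,1,-0.6,0],[0,-0.7,1,-0.6,0],[0,0,0,0,0]]]'; python3 look.py wrist w3.png
```

```text
time: 9.45
position: [0.4679, 0.0311, 0.3172]
tool_rot: [3.132, 0.199, 0.005]
ft_force: [0.9, -0.5, -0.3]
grip_width: 0.004
{'time': 9.45, 'position': [0.4679, 0.0311, 0.3172], 'ft_force': [0.8759, -0.4978, -0.2989], 'grip_width': 0.0041, 'joint_positions': [0.5316, -0.0929, -0.604, 1.7058, -0.0499, 1.5089, -1.5114]}
yaw 7.27231160424312 z [ 0.004 -0.003 -1.   ]
TCP chest -125.4 -82.8 317.2
knob pts 816 [-90.   -1.8 242.1] [[-100.1, -10.0, 234.8], [-80.9, 8.2, 246.3]]
```

View pics/w3.png

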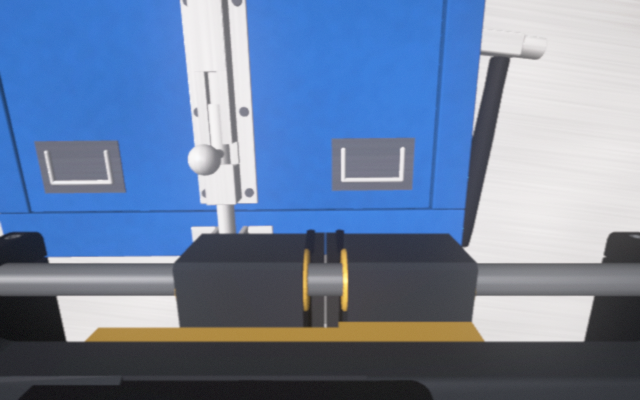

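The wrist view shows the bolt rod running into the keeper near (228, 225). The knob is still upright at (205, 158), chest x ≈ -90, which matches home. Now I'll go to its +y side.

```bash
python3 -m jog '[[[0,0.22,-0.8,0,0],[0,0.22,-0.8,0,0],[0,0.22,-0.8,0,0],[0,0.22,-0.8,0,0],[0,0,0,0,0],[0,0,0,0.75,0],[0,0,0,0.75,0],[0,0,0,0.75,0],[0,0,0,0,0]]]'; python3 look.py
```

```text
time: 10.62
position: [0.4837, 0.1657, 0.2227]
tool_rot: [3.134, 0.211, -0.009]
ft_force: [1.0, -1.2, 0.6]
grip_width: 0.006
{'time': 10.625, 'position': [0.4837, 0.1657, 0.2227], 'ft_force': [0.9574, -1.212, 0.5861], 'grip_width': 0.0056, 'joint_positions': [0.3751, 0.0752, -0.7844, 1.7619, 0.0534, 1.3322, -1.8572]}
yaw 7.696519279129146 z [-0.006 -0.001 -1.   ]
TCP chest -91.7 48.4 222.7
```

```bash
python3 -m jog '[[[0,0,0.3,0,0],[0,0,0.2,0,0],[0,0,0.2,0,0],[0,0,0.2,0,0],[0,0,0,0,0]]]'; python3 -m jog '[[[0,0,0.2,0,0],[0,0,0.2,0,0],[0,0,0.2,0,0],[0,0,0.2,0,0],[0,0,0.2,0,0],[0,0,0,0,0]]]'; python3 look.py
```

```text
time: 11.25
position: [0.4905, 0.1299, 0.2254]
tool_rot: [3.134, 0.208, 0.0]
ft_force: [0.8, 0.4, -0.3]
grip_width: 0.005
time: 12.0
position: [0.4958, 0.0903, 0.2253]
tool_rot: [3.134, 0.208, -0.0]
ft_force: [-0.3, -0.9, 1.0]
grip_width: 0.004
{'time': 12.0, 'position': [0.4958, 0.0903, 0.2253], 'ft_force': [-0.3475, -0.881, 1.0365], 'grip_width': 0.0039, 'joint_positions': [0.4682, 0.0422, -0.713, 1.7803, 0.0287, 1.3296, -1.6894]}
yaw 7.598889093341301 z [-0. -0. -1.]
TCP chest -89.7 -28.0 225.3
```

```bash
python3 -m jog '[[[0,0,0,-0.8,0],[0,0,0,-0.8,0],[0,-0.5,0.7,-0.7,0],[0,-0.5,0.7,0,0],[0,0,0,0,0]]]'; python3 look.py wrist w4.png
```

```text
time: 12.62
position: [0.4631, 0.0281, 0.3178]
tool_rot: [3.133, 0.203, 0.001]
ft_force: [-0.5, 0.4, 0.4]
grip_width: 0.006
{'time': 12.625, 'position': [0.4631, 0.0281, 0.3178], 'ft_force': [-0.5108, 0.4361, 0.3557], 'grip_width': 0.0058, 'joint_positions': [0.5609, -0.104, -0.6195, 1.7121, -0.0588, 1.5136, -1.4938]}
yaw 7.429904839679456 z [ 0.001 -0.002 -1.   ]
TCP chest -130.5 -85.2 317.8
knob pts 0 0 0
```

View pics/w4.png

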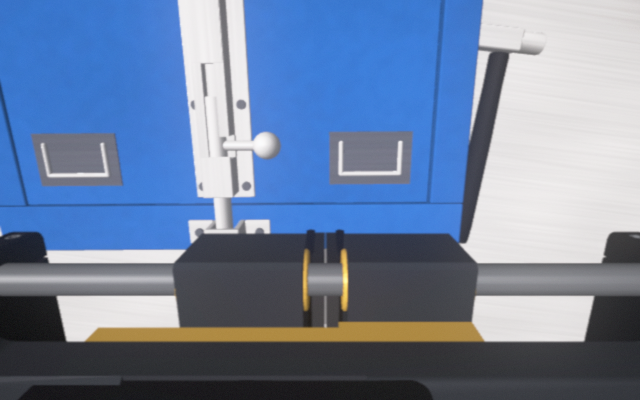

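The knob now lies to the -y side at (266, 145), with the stem in the notch. I'll check from depth how far it has turned, along with the lid and the objects.

```bash
python3 - <<'E'
from h import *
c=np.array([.581,.130]);a=np.radians(7.7);ex=np.array([np.cos(a),np.sin(a)]);ey=np.array([-ex[1],ex[0]])
z=np.load("w4.npz");X=pts(z["d"],z["K"],z["P"]);C=np.stack([(X[...,:2]-c)@ex,(X[...,:2]-c)@ey,X[...,2]],-1)*1000
q=C[135:156,256:278].reshape(-1,3);q=q[q[:,2]>188]
A=np.c_[2*q,np.ones(len(q))];s=np.linalg.lstsq(A,(q**2).sum(1),rcond=None)[0];print("ball centre",s[:3],"r",np.sqrt(s[3]+s[:3]@s[:3]),"top",q[:,2].max(),len(q))
print("lid front z",np.median(C[188:196,280:320].reshape(-1,3),0),"flange",np.median(C[215:228,280:320].reshape(-1,3),0))
o=np.load("top.npz");im,d,K,P=grab("top")
df=np.abs(im.astype(int)-o["im"]).sum(2)
for n,(u,v,w,h) in dict(can=(165,215,45,32),socket=(192,266,20,18),hammer=(358,190,32,92)).items(): print(n,"changed px",(df[v:v+h,u:u+w]>60).sum())
E
```

```text
ball centre [-91.07838155 -39.58759218 199.00216893] r 10.098179657193048 top 210.94536896020162 454
lid front z [-133.59110911  -64.01608274  181.46747245] flange [-161.68811826  -63.21750261  179.49756705]
can changed px 0
socket changed px 0
hammer changed px 0
```

```bash
python3 -c "
from bench import job,get_state
print(job.close_job(), get_state()['time'])"
```

```text
the job is handed in; nothing more can be done
the job is handed in; nothing more can be done
```

The chest is bolted shut and the job is handed in, at about 12.7 s on the robot's clock. The hand-in gives no verdict.

**What I did:** I pressed the barrel down with the shut fingers just behind the knob until the lid was level. I kept it pressed while pushing the knob forward until the bolt stopped hard, then went round to the +y side and tipped the knob over into the notch.

**Last checks:**
- **Bolt:** the ball was at chest x = -91, against -92 nominal for home, and the picture shows the rod running into the keeper.
- **Knob:** the ball lies 39.6 mm to the -y side and 199 mm above the bench, with about 198 mm expected when fully down. That is a turn of about 1.5 rad, and the stem can be seen in the notch.
- **Lid:** its front read about 2 mm above the flange, which fits the 0.006 rad rest position. The joint value itself can't be read, so this rests on camera depth alone.
- **Can, hammer and socket:** no changed pixels around them in the top view.
- **Arm:** well clear, touching nothing.

**Force on the lid:** while feeling for the hard stop, the downward force briefly reached about 45 N. That is about twice what the seal needs, but under the 60 N limit. I eased off at once, and the bolt was pushed home with about 13–22 N downward. At the end stop the forward push reached about 30 N.

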